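# Seat the knurled vacuum filter cap and hold it home

### The job

Put the knurled steel cap over the spigot of the vacuum filter head, turn it until the keyways hidden inside it drop over the spigot's pins, and push it fully home against the spring of the seal. Finish while holding it pushed home: the seal must stay pressed right down and you must not let go. Leave the roll of labels, the roll of tape and the thermometer where they are.

Things in the scene. Friction and masses are not known exactly. Their poses are not given: they have to be found in the camera images.
- cap_center (a point): Centre (half-way up) of the loose knurled steel cap: 56 mm across, 46 mm high, 0.15-0.3 kg, closed top up (z). Bore below: 32 mm wide, 40 deep. Inside its lower 19 mm, out of sight, are four keyways 10 mm wide, 90 degrees apart, at an unknown angle: feel for it. Put over the spigot it rests on the pins; turned either way it can drop within a quarter turn (6 degrees of play each side).
- head: Fixed filter head. Origin: underside centre of its round steel base (84 mm wide, 30 high, nipple to 63 mm along +x); z = axis of the steel spigot, 29 mm thick, tapered top at 70 mm. Two 6 mm pins stick out of it along +y and -y to 20.5 mm off the axis, their tops at 50 mm. Height of the cap's centre over the origin: 73 mm on the pins, 64 dropped over them, 57 pushed home.
- seal (a joint): Spring-loaded seal, a dark sleeve 54 mm in diameter round the foot of the spigot, top at 41 mm above the table when free. Value in m: 0 free (up), 0.007 pressed right down (the stop). The spring pushes up with 3 N at first and 9.5 N when right down, so the cap rises again if it is not held.
- label_roll: Roll of white labels, 75x67x30 mm, lying flat (bystander). Origin: centre of its underside.
- tape_1: Roll of brown tape, 92x90x48 mm, lying flat (bystander). Origin: centre of its underside.
- probe: White thermometer with a long thin probe, 22x189x17 mm, lying behind the work (bystander). Origin: centre of its underside.

How it is judged:
By the outcome, as a careful person would: the job done as asked, in the order asked, and still so for the second after the job is handed in, while the arm keeps its last pose, push and grip.
It also fails if it takes over 48 s, if anything falls off the work surface, if the arm or the gripper's body presses on something with over 40 N, if the wrist force passes 120 N, or if a joint passes its speed limit or range.

### The arm

A 7-joint arm with a two-finger parallel gripper is mounted at the origin on a cart in front of the work surface, level with it; the furniture and walls round the work are solid. World frame = base frame: x ahead of the robot, y to its left, z up, the work surface at z = 0. Lengths are in mm, angles in rad, forces in N, time in s.
With the tool pointing down it reaches from about 400 to 875 mm from the base axis. Payload 4.4 kg.
Tool frame: the origin (TCP) lies between the finger pads; the fingertips stand 22 mm ahead of it and the grasp point (between the pads) lies 3 mm ahead of it; z points along the fingers, y is the line along which they close (so a half turn about z gives the same grasp; the last joint's range is limited). The gripper opens to 85 mm and grips with 20 to 120 N. Pads are 22 mm wide; open, the fingers measure 114 mm over their backs; the gripper's body (76 mm by 85 mm) begins 54 mm behind the grasp point. The pads swing forward as they close: fully open they stand 13 mm farther back than shut.
Start: joints at [-1.362, 0.628, 0.038, 1.517, -0.027, 0.996, -0.02], TCP at [176.356, 625.632, 253.313] pointing down, gripper open.
Joint ranges: [-3.06, 3.06], [-0.37, 2.12], [-1.25, 1.32], [0.18, 2.47], [-1.1, 4.24], [0.23, 1.98], [-2.94, 2.94]. Speed limits (rad/s): [2.57, 2.57, 3.14, 3.14, 3.14, 3.14, 3.14].

### API

Orientations are given as [roll, pitch, yaw] about the fixed x, y, z axes, in that order (R = Rz(yaw) Ry(pitch) Rx(roll)).
In Python, from cell import ctrl gives the robot as it stands.
- The arm moves only by the tool step_arm, never from a script. Its argument "plan" is a list of rows, each an object of numbers: "dx", "dy", "dz": the shift along the tool's x, y, z scaled (see below); "ax", "ay", "az": the turn, a rotation vector about the tool's x, y, z scaled (see below); "gripper": the opening, from 0 (shut) to 1 (fully open). A call has 1 to 20 rows; each row shifts and turns the commanded pose from where the row before left it, along the tool's axes as they then stand; what a row does not reach is not made up. The controller multiplies each number of a shift by 0.3 m and each number of a turn by 90 degrees. A row lasts 1/8 s, in which the tool goes at most 62.5 mm and 10.7 degrees, less where a joint would pass 70% of its speed; a pose out of reach is approached as far as the arm can. A call with a number of a shift or a turn outside -1 to 1 is refused whole. A call with a gripper value outside its range is refused whole. The fingers move at their own pace and stop on an object; the grip force is fixed at half the most. Time passes only in rows, so rows that do not move let the fingers close. It gives the time, the measured TCP pose, the force, the opening and the grip force at its end, in the units of the state.
- ctrl.read_state(): the state, without advancing time (a new reading comes with each control period).
- ctrl.get_image(name): name is "side" or "top"; returns a dict with "color" (400x640x3 uint8, red, green, blue), "range_z" (400x640 float32, mm along the optical axis (not along the pixel's ray), 0 where there is no reading), "fx", "fy", "cx", "cy" (pixels), "k1" (the pictures are not rectified: a ray, as slopes to the right and down, at radius r is drawn at 1 + k1 r^2 times it, then the intrinsics apply), "T" (4x4, takes a point from camera to world coordinates). Camera axes: x right, y down, z forward; pixel columns grow to the right and rows downward; lengths in mm; the calibration is good to about 2 mm. A picture is of the moment at which its call begins.
- ctrl.finish_job(): hands the job in; it is judged then, once.
The state is a dict: "clock": time; "qpos": joint angles; "qd": joint speeds; "tau": joint torques, N m; "eef_pos": TCP position; "tool_rot": TCP orientation; "force": force on the tool from outside, world axes, zero at the start; "torque": the same for the moment, N m; "width": finger opening in mm; "gripper_force": force on a finger pad.
Only numpy, scipy, OpenCV 4.12 (cv2) and the standard library are available. Lean on these libraries where they do the work, as an engineer would, in place of code of your own. Each camera call takes 0.05 s, during which the arm holds its last target. There are 200 camera calls.

## Working session

There is one attempt and no reset: what is moved stays moved. The work goes in short steps, Python scripts to look and compute and a tool call to move; the robot and the scene stay as the last step left them, time stands still between calls to the robot, and variables do not carry over. Pictures are saved under pics/ and viewed, at most 10 in all, crops included, and the job is handed in when it is done.

Besides the shell and the picture viewer there is one more tool, called after "Request:" by a JSON object that holds its "op" and its "data". step_arm: Moves the arm, as the interface text tells. Shifts and turns lie within -1 to 1; 1 stands for 0.3 m of shift or 90 degrees of turn. Its arguments: {"type":"object","properties":{"plan":{"type":"array"}},"required":["plan"]}

```bash
ls; mkdir -p pics; cat > h.py <<'E'
import numpy as np, cv2
from cell import ctrl
def K(d): return np.array([[d['fx'],0,d['cx']],[0,d['fy'],d['cy']],[0,0,1.]])
def ray(d,px):
    p=cv2.undistortPoints(np.array(px,float).reshape(-1,1,2),K(d),np.array([d['k1'],0,0,0.])).reshape(-1,2)
    # drawn = undist*(1+k1 r^2): same as OpenCV model
    T=np.array(d['T']); r=np.c_[p,np.ones(len(p))]@T[:3,:3].T
    return T[:3,3],r
def plane(d,px,z):
    o,r=ray(d,px); return o+r*((z-o[2])/r[:,2])[:,None]
def cloud(d):
    h,w=d['range_z'].shape; v,u=np.mgrid[:h,:w]
    o,r=ray(d,np.c_[u.ravel(),v.ravel()]); P=o+r*d['range_z'].reshape(-1,1); P[d['range_z'].ravel()<=0]=np.nan
    return P.reshape(h,w,3)
E
python3 - <<'E'
from h import *
s=ctrl.read_state(); print({k:np.round(v,3).tolist() for k,v in s.items()})
for n in('top','side'):
    d=ctrl.get_image(n); cv2.imwrite(f'pics/{n}1.png',d['color'][...,::-1]); print(n,d['fx'],d['k1'],np.round(d['T'],3).tolist())
    np.savez(f'{n}1.npz',**d)
E
```

```text
pics
{'clock': 0.0, 'qpos': [-1.362, 0.629, 0.038, 1.518, -0.027, 0.996, -0.02], 'qd': [-0.001, 0.002, -0.002, -0.002, 0.001, 0.0, -0.001], 'tau': [-0.001, -56.339, 1.226, -19.345, 0.011, 0.01, -0.0], 'eef_pos': [176.214, 625.049, 252.381], 'tool_rot': [-3.14, 0.0, 2.867], 'force': [-0.061, -0.162, 0.458], 'torque': [0.002, -0.032, 0.01], 'gripper_force': 0.0, 'width': 85.433}
top 470.1212370142771 -0.026873218568264988 [[0.021, -0.98, 0.196, 353.191], [-1.0, -0.02, 0.005, 65.437], [-0.001, -0.196, -0.981, 1035.481], [0.0, 0.0, 0.0, 1.0]]
side 388.1492750772811 0.02517834618638762 [[-0.981, -0.09, 0.174, 401.59], [-0.195, 0.534, -0.823, 778.934], [-0.019, -0.841, -0.541, 505.999], [0.0, 0.0, 0.0, 1.0]]
```

View pics/top1.png

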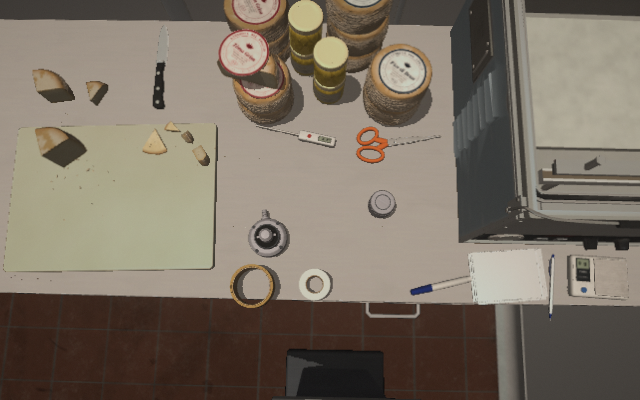

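View pics/side1.png

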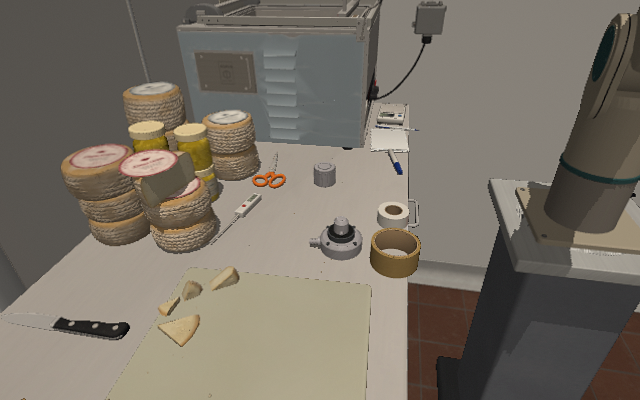

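The top view shows the cap at (382,203), the head at (267,236) with its nipple pointing up at (265,213), the tape at (252,286) and the labels at (315,284). The side view shows the cap at (325,174) and the head at (342,238). Next I measure both.

```bash
python3 - <<'E'
from h import *
D={n:dict(np.load(f'{n}1.npz')) for n in('top','side')}
for n in D:
    d=D[n]; P=cloud(d); d['P']=P
    for nm,c,zr in(('cap',{'top':(382,203),'side':(325,174)}[n],[(40,55),(10,60)]),('head',{'top':(267,236),'side':(342,238)}[n],[(63,80),(34,50),(20,36)]),('tape',{'top':(252,286),'side':(395,250)}[n],[(38,60)]),('label',{'top':(315,284),'side':(394,214)}[n],[(20,40)])):
        w=32; S=P[c[1]-w:c[1]+w,c[0]-w:c[0]+w].reshape(-1,3)
        for a,b in zr:
            q=S[(S[:,2]>a)&(S[:,2]<b)]
            if len(q)<5: continue
            (x,y),r=cv2.minEnclosingCircle(q[:,:2].astype(np.float32))
            print(n,nm,a,b,len(q),'med',np.round(np.median(q,0),1),'min',np.round(np.percentile(q,2,axis=0),1),'max',np.round(np.percentile(q,98,axis=0),1),'circ',round(x,1),round(y,1),round(r,1))
t=D['top']['color'][...,::-1]; s=D['side']['color'][...,::-1]
A=[cv2.resize(i[v-25:v+25,u-33:u+33],(396,300),interpolation=cv2.INTER_CUBIC) for i,u,v in((t,382,203),(t,267,236),(s,325,174),(s,342,238))]
cv2.imwrite('pics/crops.png',np.vstack([np.hstack(A[:2]),np.hstack(A[2:])]))
E
```

```text
top cap 40 55 491 med [561.3 -66.5  46.4] min [537.3 -91.9  42.1] max [586.  -42.8  50.3] circ 561.7 -67.7 27.7
top cap 10 60 578 med [558.6 -65.5  45.9] min [535.2 -91.9  13.3] max [585.6 -40.6  50.3] circ 561.3 -67.3 28.1
top head 63 80 138 med [483.7 179.   68.8] min [472.  167.2  63.9] max [495.8 192.4  74.7] circ 483.8 179.2 13.9
top head 34 50 402 med [476.5 181.7  42.3] min [417.  154.5  34.8] max [509.2 218.8  49.2] circ 461.6 193.9 57.4
top head 20 36 672 med [479.6 176.2  29.3] min [444.5 140.8  22.3] max [527.7 217.4  33.9] circ 492.2 180.8 50.2
top tape 38 60 480 med [378.6 208.8  47.7] min [335.2 162.8  39.3] max [421.2 249.4  51.5] circ 378.1 206.4 45.4
top label 20 40 590 med [385.6  75.6  30.3] min [354.2  44.5  25.5] max [416.5 105.9  34.1] circ 385.4 75.5 33.6
side cap 40 55 205 med [560.  -60.3  45.8] min [535.8 -90.4  40.8] max [584.5 -40.8  47.9] circ 537.3 -138.4 102.6
side cap 10 60 701 med [559.4 -65.2  31.2] min [ 505.8 -239.1   11.3] max [665.5 -39.2  47.3] circ 592.5 -156.3 124.9
side head 63 80 107 med [481.7 184.4  68. ] min [469.9 172.5  63.4] max [493.8 191.8  71.3] circ 482.6 181.3 14.1
side head 34 50 359 med [475.  194.7  41.3] min [417.3 162.6  34.6] max [506.  225.7  48.8] circ 459.8 195.9 54.9
side head 20 36 618 med [477.1 203.9  28.9] min [418.  160.1  20.4] max [524.  224.9  35.5] circ 477.3 210.0 65.7
side tape 38 60 718 med [376.8 217.3  46.5] min [335.5 164.4  38.2] max [419.9 250.6  49.1] circ 376.4 207.0 46.8
side label 20 40 812 med [381.7 102.3  29.7] min [346.9  47.2  20.5] max [413.8 189.1  38.6] circ 379.4 124.3 82.3
```

View pics/crops.png

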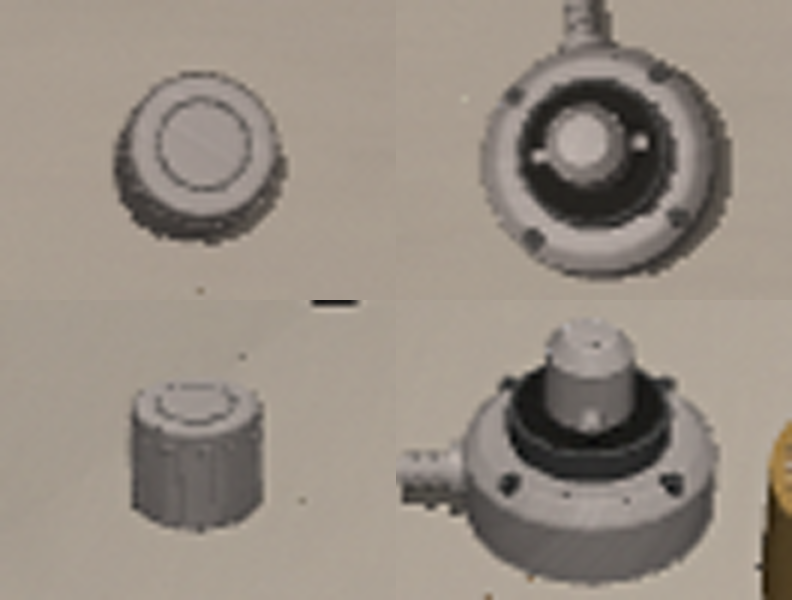

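The crops confirm the cap axis at (561.5, -67.5) with its top at 46 mm, and the spigot axis at about (483.5, 180) with its top at 70 mm. In the top view the pins run along ±y, yawed about +8°. I square the tool (yaw π) and move above the cap.

Request:
{"op": "step_arm", "data": {"plan": [{"az": -0.0874,"gripper": 1},{"az": -0.0874},{"dx": -0.0917,"dy": -0.165,"dz": 0.03},{"dx": -0.0917,"dy": -0.165,"dz": 0.03},{"dx": -0.0917,"dy": -0.165,"dz": 0.03},{"dx": -0.0917,"dy": -0.165,"dz": 0.03},{"dx": -0.0917,"dy": -0.165,"dz": 0.03},{"dx": -0.0917,"dy": -0.165,"dz": 0.03},{"dx": -0.0917,"dy": -0.165,"dz": 0.03},{"dx": -0.0917,"dy": -0.165,"dz": 0.03},{"dx": -0.0917,"dy": -0.165,"dz": 0.03},{"dx": -0.0917,"dy": -0.165,"dz": 0.03},{"dx": -0.0917,"dy": -0.165,"dz": 0.03},{"dx": -0.0917,"dy": -0.165,"dz": 0.03},{"dx": -0.0917,"dy": -0.165,"dz": 0.03},{"dx": -0.0917,"dy": -0.165,"dz": 0.03},{}]}}

```text
invalid input
```

Request:
{"op": "step_arm", "data": {"plan": [{"dx": 0,"dy": 0,"dz": 0,"ax": 0,"ay": 0,"az": -0.0874,"gripper": 1},{"dx": 0,"dy": 0,"dz": 0,"ax": 0,"ay": 0,"az": -0.0874,"gripper": 1},{"dx": -0.0917,"dy": -0.165,"dz": 0.03,"ax": 0,"ay": 0,"az": 0,"gripper": 1},{"dx": -0.0917,"dy": -0.165,"dz": 0.03,"ax": 0,"ay": 0,"az": 0,"gripper": 1}]}}

```text
clock: 0.6
eef_pos: [231.7, 525.4, 234.5]
tool_rot: [-3.141, 0.0, -3.14]
force: [1.0, 0.1, -0.1]
width: 85.4
gripper_force: 0.0
```

Request:
{"op": "step_arm", "data": {"plan": [{"dx": -0.0917,"dy": -0.165,"dz": 0.03,"ax": 0,"ay": 0,"az": 0,"gripper": 1},{"dx": -0.0917,"dy": -0.165,"dz": 0.03,"ax": 0,"ay": 0,"az": 0,"gripper": 1},{"dx": -0.0917,"dy": -0.165,"dz": 0.03,"ax": 0,"ay": 0,"az": 0,"gripper": 1},{"dx": -0.0917,"dy": -0.165,"dz": 0.03,"ax": 0,"ay": 0,"az": 0,"gripper": 1},{"dx": -0.0917,"dy": -0.165,"dz": 0.03,"ax": 0,"ay": 0,"az": 0,"gripper": 1},{"dx": -0.0917,"dy": -0.165,"dz": 0.03,"ax": 0,"ay": 0,"az": 0,"gripper": 1},{"dx": -0.0917,"dy": -0.165,"dz": 0.03,"ax": 0,"ay": 0,"az": 0,"gripper": 1},{"dx": -0.0917,"dy": -0.165,"dz": 0.03,"ax": 0,"ay": 0,"az": 0,"gripper": 1},{"dx": -0.0917,"dy": -0.165,"dz": 0.03,"ax": 0,"ay": 0,"az": 0,"gripper": 1},{"dx": -0.0917,"dy": -0.165,"dz": 0.03,"ax": 0,"ay": 0,"az": 0,"gripper": 1},{"dx": -0.0917,"dy": -0.165,"dz": 0.03,"ax": 0,"ay": 0,"az": 0,"gripper": 1},{"dx": -0.0917,"dy": -0.165,"dz": 0.03,"ax": 0,"ay": 0,"az": 0,"gripper": 1},{"dx": 0,"dy": 0,"dz": 0,"ax": 0,"ay": 0,"az": 0,"gripper": 1}]}}

```text
clock: 2.22
eef_pos: [562.3, -73.7, 126.2]
tool_rot: [-3.139, 0.0, 3.133]
force: [-0.2, -0.1, 0.8]
width: 85.0
gripper_force: 0.0
```

```bash
python3 - <<'E'
from h import *
s=ctrl.read_state(); print(np.round(s['eef_pos'],1),np.round(s['tool_rot'],3),np.round(s['qpos'],2))
d=ctrl.get_image('side'); e=ctrl.get_image('top')
a=cv2.resize(d['color'][90:240,220:420,::-1],(800,600)); cv2.imwrite('pics/pre.png',a)
E
```

```text
[562.3 -73.7 126.2] [-3.139  0.     3.133] [ 0.14  0.68 -0.09  1.86  0.11  0.6   1.54]
```

View pics/pre.png

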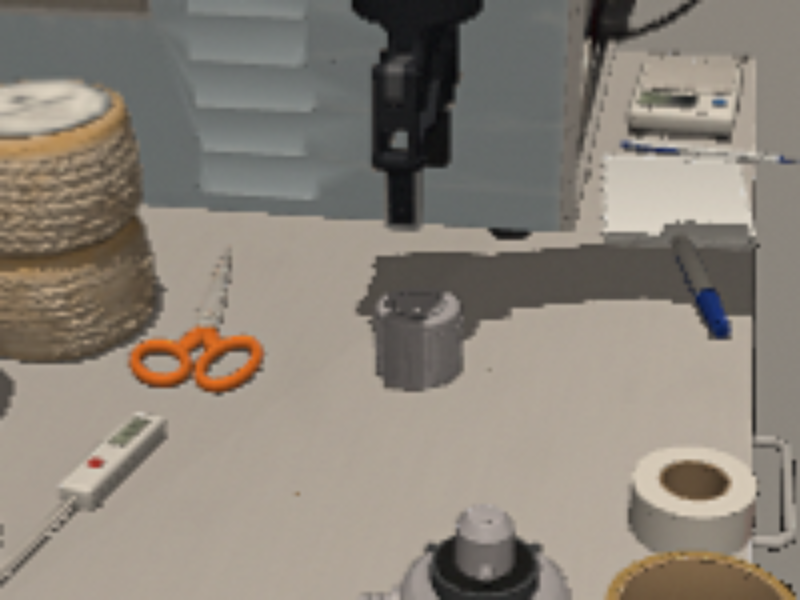

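The gripper hangs over the cap at crop (400,190), with the cap at (418,345). I correct y by +6 mm, descend and grip.

Request:
{"op": "step_arm", "data": {"plan": [{"dx": 0.003,"dy": 0.021,"dz": 0.06,"ax": 0,"ay": 0,"az": 0,"gripper": 1},{"dx": 0,"dy": 0,"dz": 0.12,"ax": 0,"ay": 0,"az": 0,"gripper": 1},{"dx": 0,"dy": 0,"dz": 0.12,"ax": 0,"ay": 0,"az": 0,"gripper": 1},{"dx": 0,"dy": 0,"dz": 0,"ax": 0,"ay": 0,"az": 0,"gripper": 1},{"dx": 0,"dy": 0,"dz": 0,"ax": 0,"ay": 0,"az": 0,"gripper": 0.3},{"dx": 0,"dy": 0,"dz": 0,"ax": 0,"ay": 0,"az": 0,"gripper": 0.3},{"dx": 0,"dy": 0,"dz": 0,"ax": 0,"ay": 0,"az": 0,"gripper": 0.3},{"dx": 0,"dy": 0,"dz": 0,"ax": 0,"ay": 0,"az": 0,"gripper": 0.3},{"dx": 0,"dy": 0,"dz": 0,"ax": 0,"ay": 0,"az": 0,"gripper": 0.3}]}}

```text
clock: 3.45
eef_pos: [561.6, -61.1, 39.4]
tool_rot: [-3.141, 0.003, 3.141]
force: [-1.7, 0.6, 6.7]
width: 54.6
gripper_force: 63.7
```

Request:
{"op": "step_arm", "data": {"plan": [{"dx": 0,"dy": 0,"dz": -0.06,"ax": 0,"ay": 0,"az": 0,"gripper": 0.3},{"dx": 0,"dy": 0,"dz": -0.12,"ax": 0,"ay": 0,"az": 0,"gripper": 0.3},{"dx": 0,"dy": 0,"dz": -0.15,"ax": 0,"ay": 0,"az": 0,"gripper": 0.3},{"dx": 0.043,"dy": 0.133,"dz": 0,"ax": 0,"ay": 0,"az": 0,"gripper": 0.3},{"dx": 0.043,"dy": 0.133,"dz": 0,"ax": 0,"ay": 0,"az": 0,"gripper": 0.3},{"dx": 0.043,"dy": 0.133,"dz": 0,"ax": 0,"ay": 0,"az": 0,"gripper": 0.3},{"dx": 0.043,"dy": 0.133,"dz": 0,"ax": 0,"ay": 0,"az": 0,"gripper": 0.3},{"dx": 0.043,"dy": 0.133,"dz": 0,"ax": 0,"ay": 0,"az": 0,"gripper": 0.3},{"dx": 0.043,"dy": 0.133,"dz": 0,"ax": 0,"ay": 0,"az": 0,"gripper": 0.3},{"dx": 0,"dy": 0,"dz": 0,"ax": 0,"ay": 0,"az": 0,"gripper": 0.3},{"dx": 0,"dy": 0,"dz": 0,"ax": 0,"ay": 0,"az": 0,"gripper": 0.3}]}}

```text
clock: 4.82
eef_pos: [483.3, 177.9, 137.2]
tool_rot: [-3.141, 0.001, 3.141]
force: [0.6, 0.7, -2.0]
width: 54.6
gripper_force: 63.9
```

```bash
python3 - <<'E'
from h import *
s=ctrl.read_state(); print(np.round(s['eef_pos'],1),np.round(s['tool_rot'],3),np.round(s['qpos'],2),np.round(s['force'],1))
d=ctrl.get_image('side'); np.savez('side2.npz',**d)
a=cv2.resize(d['color'][140:270,265:425,::-1],(738,600),interpolation=cv2.INTER_CUBIC); cv2.imwrite('pics/over.png',a)
d=ctrl.get_image('top'); np.savez('top2.npz',**d)
E
```

```text
[483.3 177.9 137.2] [-3.141e+00  1.000e-03  3.141e+00] [-0.37  0.61 -0.05  2.    0.06  0.53  1.11] [ 0.6  0.7 -2. ]
```

View pics/over.png

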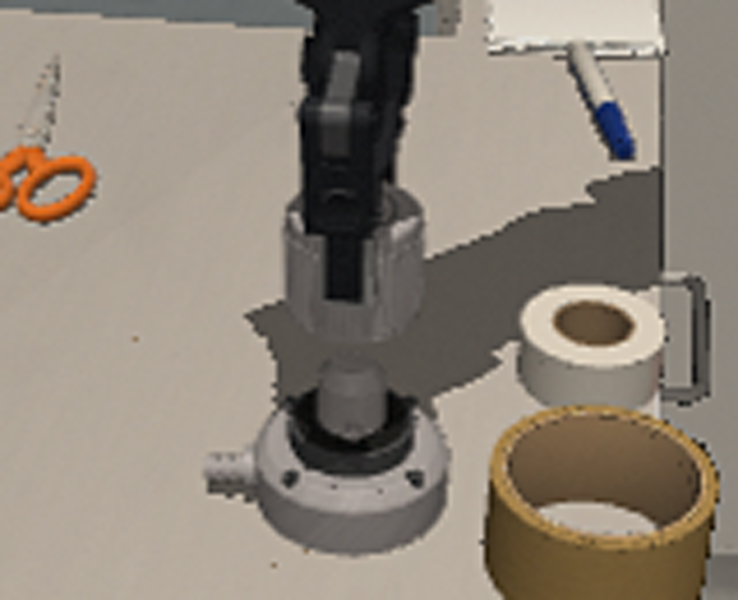

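The side view shows the cap held level over the spigot: cap mid at crop column ~354, spigot mid ~352. I fit both axes from that one view.

```bash
python3 - <<'E'
from h import *
from scipy.optimize import least_squares
d=dict(np.load('side2.npz')); P=cloud(d); C=d['color'].astype(int)
g=cv2.cvtColor(d['color'],cv2.COLOR_RGB2GRAY).astype(int)
for v in(198,202,206,222,226,228,230): print(v,g[v,322:362].tolist())
def fit(P,g,zr,R,c0):
    m=(P[...,2]>zr[0])&(P[...,2]<zr[1])&(np.hypot(P[...,0]-c0[0],P[...,1]-c0[1])<R+6)&(g>70)
    q=P[m]; r=least_squares(lambda c:np.hypot(q[:,0]-c[0],q[:,1]-c[1])-R,c0,loss='soft_l1'); print(zr,len(q),np.round(r.x,2),np.round(np.std(r.fun),2),'z',q[:,2].min())
fit(P,g,(105,140),28,[483,180]); fit(P,g,(52,64),14.5,[483,180])
d=dict(np.load('side1.npz')); fit(cloud(d),cv2.cvtColor(d['color'],cv2.COLOR_RGB2GRAY),(52,64),14.5,[483,180])
fit(cloud(d),cv2.cvtColor(d['color'],cv2.COLOR_RGB2GRAY),(10,40),28,[561,-67])
fit(cloud(d),cv2.cvtColor(d['color'],cv2.COLOR_RGB2GRAY),(5,25),42,[483,180])
E
```

```text
198 [170, 170, 171, 168, 140, 87, 83, 90, 93, 95, 95, 88, 83, 50, 18, 21, 19, 18, 19, 20, 16, 41, 90, 84, 79, 107, 95, 102, 93, 93, 94, 96, 94, 93, 88, 83, 83, 84, 83, 83]
202 [170, 171, 171, 168, 144, 81, 85, 90, 92, 95, 93, 83, 83, 48, 18, 20, 19, 20, 17, 20, 17, 41, 95, 100, 65, 89, 99, 101, 95, 96, 95, 94, 94, 90, 91, 82, 83, 83, 83, 84]
206 [72, 76, 77, 79, 81, 81, 88, 92, 91, 93, 79, 83, 81, 82, 88, 89, 90, 90, 90, 89, 89, 88, 88, 95, 86, 99, 94, 99, 94, 96, 94, 91, 94, 95, 82, 83, 84, 84, 84, 85]
222 [172, 174, 164, 79, 82, 84, 84, 82, 83, 85, 84, 82, 69, 82, 87, 89, 92, 95, 99, 99, 97, 97, 94, 94, 91, 82, 80, 84, 83, 83, 85, 84, 84, 83, 84, 83, 84, 85, 84, 84]
226 [172, 159, 74, 79, 73, 27, 32, 43, 24, 14, 12, 33, 71, 76, 80, 84, 86, 86, 87, 87, 90, 92, 87, 89, 86, 80, 52, 8, 14, 24, 32, 28, 36, 61, 85, 81, 109, 186, 179, 177]
228 [173, 177, 165, 78, 85, 69, 41, 16, 12, 11, 10, 32, 71, 77, 81, 84, 85, 88, 89, 90, 91, 90, 87, 86, 86, 79, 52, 10, 11, 18, 17, 33, 73, 117, 81, 80, 94, 149, 177, 175]
230 [168, 130, 127, 155, 154, 119, 67, 24, 13, 14, 14, 31, 72, 77, 82, 85, 86, 87, 87, 88, 91, 90, 87, 87, 86, 78, 51, 7, 11, 13, 18, 45, 68, 97, 160, 128, 86, 104, 181, 177]
(105, 140) 364 [483.28 177.97] 2.0 z 105.00269184023955
(52, 64) 76 [482.76 178.41] 0.88 z 52.076440584869545
(52, 64) 81 [482.75 178.57] 0.9 z 52.061437108321684
(10, 40) 236 [561.29 -68.56] 1.29 z 10.0100262204258
(5, 25) 367 [483.08 178.78] 1.23 z 5.052566517825596
```

Request:
{"op": "step_arm", "data": {"plan": [{"dx": 0.0017,"dy": 0.0017,"dz": 0.05,"ax": 0,"ay": 0,"az": 0,"gripper": 0.3},{"dx": 0,"dy": 0,"dz": 0.03,"ax": 0,"ay": 0,"az": 0,"gripper": 0.3},{"dx": 0,"dy": 0,"dz": 0.025,"ax": 0,"ay": 0,"az": 0,"gripper": 0.3},{"dx": 0,"dy": 0,"dz": 0.025,"ax": 0,"ay": 0,"az": 0,"gripper": 0.3},{"dx": 0,"dy": 0,"dz": 0,"ax": 0,"ay": 0,"az": 0,"gripper": 0.3}]}}

```text
clock: 5.55
eef_pos: [482.2, 178.6, 96.6]
tool_rot: [-3.141, -0.001, 3.141]
force: [-0.8, -1.0, -1.2]
width: 54.8
gripper_force: 63.9
```

Request:
{"op": "step_arm", "data": {"plan": [{"dx": 0,"dy": 0,"dz": 0.012,"ax": 0,"ay": 0,"az": 0,"gripper": 0.3},{"dx": 0,"dy": 0,"dz": 0.012,"ax": 0,"ay": 0,"az": 0,"gripper": 0.3},{"dx": 0,"dy": 0,"dz": 0.005,"ax": 0,"ay": 0,"az": 0,"gripper": 0.3},{"dx": 0,"dy": 0,"dz": 0,"ax": 0,"ay": 0,"az": 0,"gripper": 0.3}]}}

```text
clock: 6.05
eef_pos: [482.7, 178.8, 89.0]
tool_rot: [3.141, 0.0, 3.141]
force: [-1.0, -0.4, 2.8]
width: 54.8
gripper_force: 64.6
```

Request:
{"op": "step_arm", "data": {"plan": [{"dx": 0,"dy": 0,"dz": 0.007,"ax": 0,"ay": 0,"az": 0,"gripper": 0.3},{"dx": 0,"dy": 0,"dz": 0,"ax": 0,"ay": 0,"az": 0,"gripper": 0.3}]}}

```text
clock: 6.3
eef_pos: [482.9, 178.9, 88.3]
tool_rot: [3.141, 0.001, 3.141]
force: [-3.3, -1.6, 19.2]
width: 54.7
gripper_force: 66.1
```

Request:
{"op": "step_arm", "data": {"plan": [{"dx": 0,"dy": 0,"dz": 0,"ax": 0,"ay": 0,"az": 0.04,"gripper": 0.3},{"dx": 0,"dy": 0,"dz": 0,"ax": 0,"ay": 0,"az": 0.04,"gripper": 0.3},{"dx": 0,"dy": 0,"dz": 0,"ax": 0,"ay": 0,"az": 0.04,"gripper": 0.3}]}}

```text
clock: 6.68
eef_pos: [484.0, 179.3, 88.6]
tool_rot: [3.14, 0.003, 2.952]
force: [-1.7, -0.6, 18.0]
width: 54.9
gripper_force: 66.0
```

Request:
{"op": "step_arm", "data": {"plan": [{"dx": 0,"dy": 0,"dz": 0,"ax": 0,"ay": 0,"az": 0.04,"gripper": 0.3},{"dx": 0,"dy": 0,"dz": 0,"ax": 0,"ay": 0,"az": 0.04,"gripper": 0.3},{"dx": 0,"dy": 0,"dz": 0,"ax": 0,"ay": 0,"az": 0.04,"gripper": 0.3}]}}

```text
clock: 7.05
eef_pos: [484.6, 179.3, 88.8]
tool_rot: [3.138, 0.004, 2.763]
force: [-0.6, -1.3, 16.7]
width: 54.4
gripper_force: 66.0
```

Request:
{"op": "step_arm", "data": {"plan": [{"dx": 0,"dy": 0,"dz": 0,"ax": 0,"ay": 0,"az": 0.04,"gripper": 0.3},{"dx": 0,"dy": 0,"dz": 0,"ax": 0,"ay": 0,"az": 0.04,"gripper": 0.3},{"dx": 0,"dy": 0,"dz": 0,"ax": 0,"ay": 0,"az": 0.04,"gripper": 0.3}]}}

```text
clock: 7.42
eef_pos: [484.6, 179.2, 88.4]
tool_rot: [3.138, 0.003, 2.574]
force: [0.5, -0.3, 11.6]
width: 54.6
gripper_force: 65.4
```

Request:
{"op": "step_arm", "data": {"plan": [{"dx": 0,"dy": 0,"dz": 0,"ax": 0,"ay": 0,"az": 0.04,"gripper": 0.3},{"dx": 0,"dy": 0,"dz": 0,"ax": 0,"ay": 0,"az": 0,"gripper": 0.3}]}}

```text
clock: 7.68
eef_pos: [483.3, 179.1, 87.2]
tool_rot: [3.14, 0.001, 2.513]
force: [-0.7, -0.7, 5.7]
width: 54.8
gripper_force: 64.7
```

Request:
{"op": "step_arm", "data": {"plan": [{"dx": 0,"dy": 0,"dz": 0.007,"ax": 0,"ay": 0,"az": 0,"gripper": 0.3},{"dx": 0,"dy": 0,"dz": 0,"ax": 0,"ay": 0,"az": 0,"gripper": 0.3}]}}

```text
clock: 7.92
eef_pos: [483.5, 179.0, 85.9]
tool_rot: [3.139, 0.001, 2.511]
force: [-1.0, -0.3, 13.1]
width: 54.5
gripper_force: 65.5
```

Request:
{"op": "step_arm", "data": {"plan": [{"dx": 0,"dy": 0,"dz": 0,"ax": 0,"ay": 0,"az": 0.035,"gripper": 0.3},{"dx": 0,"dy": 0,"dz": 0,"ax": 0,"ay": 0,"az": 0,"gripper": 0.3}]}}

```text
clock: 8.18
eef_pos: [483.3, 179.1, 84.6]
tool_rot: [3.14, 0.001, 2.459]
force: [1.1, 0.8, 2.9]
width: 54.7
gripper_force: 64.3
```

```bash
python3 - <<'E'
from h import *
s=ctrl.read_state(); print(np.round(s['torque'],2))
d=ctrl.get_image('side')
a=cv2.resize(d['color'][150:270,265:425,::-1],(800,600),interpolation=cv2.INTER_CUBIC); cv2.imwrite('pics/on.png',a)
E
```

```text
[ 0.15 -0.26 -0.15]
```

View pics/on.png

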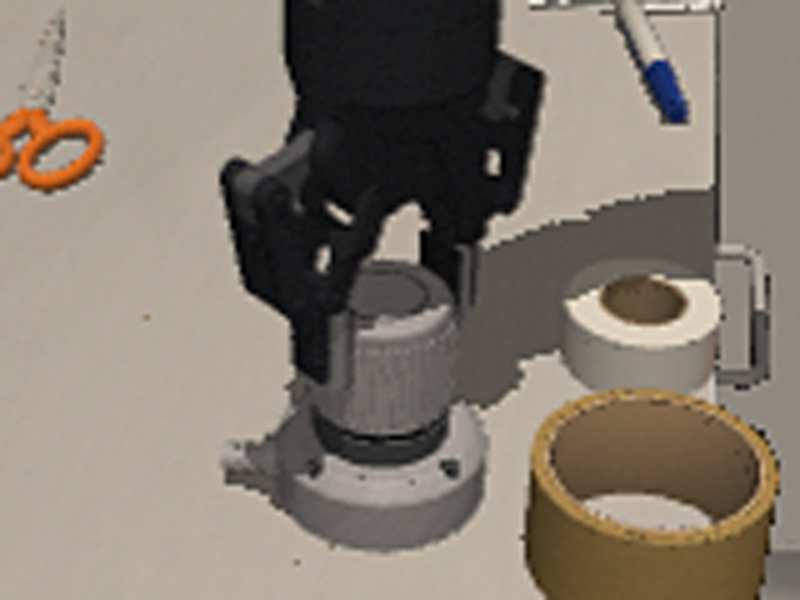

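The picture shows the cap level on the spigot, its lower rim at crop (380,430) just above the dark seal. The contact force has fallen to about 3 N, so the keyways are engaging. I turn a little more and push down.

Request:
{"op": "step_arm", "data": {"plan": [{"dx": 0,"dy": 0,"dz": 0.006,"ax": 0,"ay": 0,"az": 0.015,"gripper": 0.3},{"dx": 0,"dy": 0,"dz": 0.006,"ax": 0,"ay": 0,"az": 0,"gripper": 0.3},{"dx": 0,"dy": 0,"dz": 0.003,"ax": 0,"ay": 0,"az": 0,"gripper": 0.3},{"dx": 0,"dy": 0,"dz": 0,"ax": 0,"ay": 0,"az": 0,"gripper": 0.3}]}}

```text
clock: 8.72
eef_pos: [483.2, 178.8, 79.9]
tool_rot: [3.141, 0.001, 2.435]
force: [2.8, -0.2, 1.2]
width: 54.7
gripper_force: 64.2
```

Dropped to the seal. Now I press home.

Request:
{"op": "step_arm", "data": {"plan": [{"dx": 0,"dy": 0,"dz": 0.007,"ax": 0,"ay": 0,"az": 0,"gripper": 0.3},{"dx": 0,"dy": 0,"dz": 0.007,"ax": 0,"ay": 0,"az": 0,"gripper": 0.3},{"dx": 0,"dy": 0,"dz": 0.006,"ax": 0,"ay": 0,"az": 0,"gripper": 0.3},{"dx": 0,"dy": 0,"dz": 0.006,"ax": 0,"ay": 0,"az": 0,"gripper": 0.3},{"dx": 0,"dy": 0,"dz": 0,"ax": 0,"ay": 0,"az": 0,"gripper": 0.3},{"dx": 0,"dy": 0,"dz": 0,"ax": 0,"ay": 0,"az": 0,"gripper": 0.3}]}}

```text
clock: 9.48
eef_pos: [483.3, 178.8, 73.3]
tool_rot: [3.14, 0.001, 2.434]
force: [2.4, -0.2, 14.0]
width: 54.6
gripper_force: 65.7
```

Request:
{"op": "step_arm", "data": {"plan": [{"dx": 0,"dy": 0,"dz": 0.005,"ax": 0,"ay": 0,"az": 0,"gripper": 0.3},{"dx": 0,"dy": 0,"dz": 0,"ax": 0,"ay": 0,"az": 0,"gripper": 0.3},{"dx": 0,"dy": 0,"dz": 0,"ax": 0,"ay": 0,"az": 0,"gripper": 0.3},{"dx": 0,"dy": 0,"dz": 0,"ax": 0,"ay": 0,"az": 0,"gripper": 0.3}]}}

```text
clock: 9.98
eef_pos: [483.3, 178.8, 73.2]
tool_rot: [3.139, 0.001, 2.434]
force: [-2.3, -0.8, 28.7]
width: 54.6
gripper_force: 67.3
```

```bash
python3 - <<'E'
from h import *
for n in('side','top'):
    d=ctrl.get_image(n); P=cloud(d); q=P[(abs(P[...,0]-483)<22)&(abs(P[...,1]-179)<22)&(P[...,2]>70)&(P[...,2]<92)]
    g=d['color'][150:270,265:425,::-1]
    if n=='side': cv2.imwrite('pics/home.png',cv2.resize(g,(800,600),interpolation=cv2.INTER_CUBIC))
    print(n,len(q),np.round(np.percentile(q[:,2],[10,50,90]),1) if len(q) else '')
s=ctrl.read_state(); print(np.round(s['eef_pos'],1),np.round(s['force'],1))
E
```

```text
side 260 [78.6 80.2 81.3]
top 0 
[483.3 178.8  73.2] [-1.2 -0.7 27.2]
```

View pics/home.png

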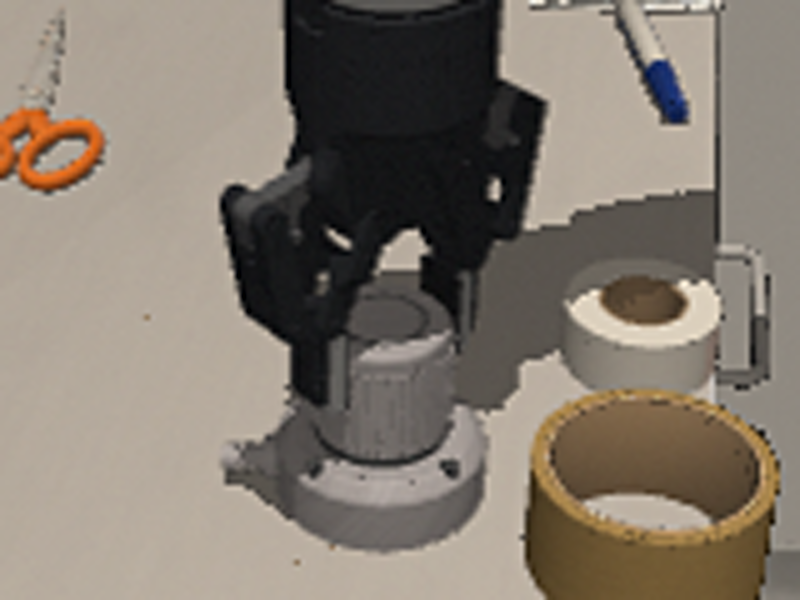

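The cap sits right down: its rim is at crop (380,460) with only a sliver of seal showing, and its top is at 80 mm, the pushed-home height. It's on the hard stop, held with about 28 N.

```bash
python3 -c "
from cell import ctrl
print(ctrl.finish_job())"
```

```text
the job is handed in; nothing more can be done
None
```

The cap is over the spigot with its keyways dropped over the pins and is held fully home against the seal's stop at about 28 N; I handed the job in about 10 s into the 48 s limit, and the gripper touched neither the rolls nor the thermometer.

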